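Pin the ledge guard rail shut

ROBOT

A 6-joint arm with a two-finger parallel gripper is mounted at the origin on the work surface. World frame = base frame: x ahead of the robot, y to its left, z up, the work surface at z = 0. Lengths are in mm, angles in rad, forces in N, time in s.
With the tool pointing down it reaches from about 275 to 750 mm from the base axis. Payload 10.2 kg.
Tool frame: the origin (TCP) lies between the finger pads; the fingertips stand 22 mm ahead of it and the grasp point (between the pads) lies 3 mm ahead of it (ctrl.nose_length is the distance from the TCP to the fingertips, in mm); y points along the fingers, z is the direction in which the jaws open and shut, and the axes are right-handed (so a half turn about y gives the same grasp; the last joint's range is limited). The gripper opens to 85 mm and grips with 20 to 120 N. Pads are 22 mm wide; open, the fingers measure 114 mm over their backs; the gripper's body (76 mm by 85 mm) begins 54 mm behind the grasp point. The pads swing forward as they close: fully open they stand 13 mm farther back than shut.
Start: joints at [-1.427, 0.313, 1.498, -0, 1.331, -0.223], TCP at [188.269, -490.088, 253.294] pointing down, gripper open.
Joint ranges: [-2.94, 2.94], [-0.97, 2.17], [0.19, 2.56], [-1.23, 4.37], [0.02, 3.11], [-2.88, 2.88]. Speed limits (rad/s): [2.39, 2.39, 3.01, 3.14, 3.14, 3.14].

INTERFACE

Orientations are given as a unit quaternion [w, x, y, z].
In Python, from rig import ctrl, eyes, models gives the robot as it stands.
- The arm moves only by the shell command python3 -m crank 'ROWS' [FORCE]. ROWS is JSON, a list of rows, each an object with "dp": the shift along the tool's x, y, z in mm, a list of three; "roll": the turn about the tool's y in rad; "gripper": the closure in counts, from 0 (fully open) to 255 (shut). A call has 1 to 10 rows; each row is the pose to reach, as a shift and turn from the pose commanded when the call began, along the tool's axes at that moment; what a row does not reach only later rows make up. A row lasts 1/12 s, in which the tool goes at most 41.7 mm and 7.16 degrees, less where a joint would pass 70% of its speed; a pose out of reach is approached as far as the arm can. A call with a gripper value outside its range is refused whole. The fingers move at their own pace and stop on an object; FORCE is the grip in N (left out, the last holds). Time passes only in rows, so rows that repeat a pose let the fingers close. It gives the time, the measured TCP pose, the force and the opening at its end, in the units of the state.
- ctrl.sense(): the state, without advancing time (a new reading comes with each control period).
- eyes.capture(name): name is "scene" or "top"; returns a dict with "color" (480x640x3 uint8, red, green, blue), "fx", "fy", "cx", "cy" (pixels), "distortion" ([k1, k2, p1, p2, k3] as OpenCV has them; the pictures are not rectified), "R" (3x3) and "t" (3): a world point X has camera coordinates R X + t. Camera axes: x right, y down, z forward; pixel columns grow to the right and rows downward; lengths in mm; the calibration is good to about 2 mm. A picture is of the moment at which its call begins. There is no depth.
- ctrl.finish_job(): hands the job in, once; it reports no verdict.
Trained networks look in a picture, given as the dict that the camera call returned (one of the last four; its "shot" number tells which), for a name from the list of things; names that differ only in an ending like _2 or _b are one class to them, and where a whole thing is asked for, a point or a joint stands for the part that bears it (a point fixed in the world has none). Each returns a list of dicts, best first, with "confidence" (0 to 1); they miss things now and then, are a little off and sometimes report something else, mostly with a low value. They report only what shows in the picture. A call takes as long as a camera call.
- models.spot_in(picture, label): "extent" ([centre column, centre row, width, height] in pixels, round what is visible of it).
- models.spot_point(picture, label): "centre" ([column, row] in pixels: a listed point, or the origin of a listed thing).
The state is a dict: "time_s": time; "joints": joint angles; "dq": joint speeds; "tau": joint torques, N m; "eef_pos": TCP position; "ee_rot": TCP orientation; "force": force on the tool from outside, world axes, zero at the start; "wrist_torque": the same for the moment, N m; "grip_width": opening from 0.0 (shut) to 1.0 (fully open).
Only numpy, scipy, OpenCV 4.12 (cv2) and the standard library are available. Lean on these libraries where they do the work, as an engineer would, in place of code of your own. Each camera call takes 0.05 s, during which the arm holds its last target. There are 200 camera calls.

TASK

Lower the guard rail in front of the pump dispenser into its fork, then lock it: push the loose lock pin from the front (the robot's side) through the fork and the rail's end, fully home against its shoulder, and let go. The pin's grip is tucked under the clear riser, so at first it can be had only by the shank and will need putting down and taking again. Leave all the other things on the ledge where they are.

Things in the scene. Friction and masses are not known exactly. Their poses are not given: they have to be found in the camera images.
- bracket: Fixed aluminium bracket on the glass ledge (ledge top: 8 mm above the work surface). Origin on the ledge under its fork; +x away from the robot. Fork: two upright cheeks, each 8 mm thick (x), 36 mm wide (y), 70 mm tall, 14 mm slot between, 30 mm over both; a 17 mm round hole runs through both along x, 50 mm above the ledge. Hinge post 66 mm tall at y = -170 mm. Foot strip 36 mm in x, 6 mm thick.
- fork_front (a point): Centre of the hole's mouth on the fork's front face (the robot's side, bracket x = -15 mm); axes as the bracket's: the pin goes in along +x.
- fork_back (a point): Centre of the hole on the fork's back face (bracket x = +15 mm); axes as the bracket's.
- rail (a joint): Hinge of the steel guard rail, rad: 0 = lowered, level, in the fork's slot; grows as it is raised (to 1.0). Stiff: stays where left. Bar 10 mm thick (x), 24 mm high, from the hinge axis (at the post, 50 mm above the ledge) to a 32 mm high, 36 mm long eye with a 17 mm hole, 170 mm from the hinge; lowered, the hole lines up with the fork's.
- rail_hole (a point): Centre of the hole in the rail's free end; x along the hole, y along the rail to the free end.
- rail_push (a point): Point on top of the rail bar, 60 mm short of its hole towards the hinge: a good place to press down. With the rail lowered it is 62 mm above the ledge.
- pin: Loose lock pin, 84 mm long, 55 g, lying flat: round steel shank, 12 mm diameter, 46 mm long, last 8 mm tapering to 6 mm; flat white plastic paddle grip 38 long, 26 wide, 12 mm thick, whose end is the stop shoulder. Origin at the shoulder on the underside (6 mm below the axis); +x to the tip, y across the paddle, z up. At the start only about 35 mm of shank sticks out from under the riser.
- pin_tip (a point): Tip of the pin, on its axis; axes as the pin's.
- pin_shoulder (a point): Shoulder of the pin (where shank meets paddle), on its axis; axes as the pin's.
- pin_grip (a point): Middle of the paddle, on the axis, 20 mm behind the shoulder.
- riser: Fixed clear plastic riser shelf on the ledge: top plate 120 mm (x) by 150 mm (y), its upper face 42 mm and lower face 36 mm above the ledge, side walls 6 mm thick at y = +-72 mm, open at front and back. Origin on the ledge under its centre; the pin sticks out at its front, the -x edge (60 mm from the origin).
- dispenser: Bystander: empty white plastic pump dispenser, 62 mm across, about 142 mm tall, standing behind the rail; origin at the centre of its underside, z up.
- pill_box: Bystander: closed round blue plastic pill box, 70 mm across, 22 mm high, lying on top of the clear riser; origin at the centre of its underside.
- toothbrush: Bystander: ribbed green toothbrush lying on the ledge, 178 mm long; origin on its underside near the middle, +x to the bristles.
- cuticle_pusher: Bystander: thin steel cuticle pusher lying on the ledge, 129 mm long; origin on its underside at the middle, x along it.
- tray: Bystander: empty oval white ceramic tray, 154 by 94 mm, 15 mm high; origin at the centre of its underside, x along its length.
- tumbler: Bystander: white ceramic tumbler, 68 mm across, 95 mm tall; origin at the centre of its underside.
- jar: Bystander: small closed amber glass jar, 52 mm across, 50 mm tall; origin at the centre of its underside.

How it is judged:
By the outcome, as a careful person would: the job done as asked, in the order asked, and still so for the second after the job is handed in, with the robot touching nothing.
It also fails if it takes over 69 s, if anything falls off the work surface, if the arm or the gripper's body presses on something with over 40 N, if the wrist force passes 120 N, or if a joint passes its speed limit or range.

## Working session

There is one attempt and no reset: what is moved stays moved. The work goes in short steps, Python scripts to look and compute and a shell command to move; the robot and the scene stay as the last step left them, time stands still between calls to the robot, and variables do not carry over. Pictures are saved under pics/ and viewed, about 8 in all and at most 12, crops included, and the job is handed in when it is done.

```bash
ls; mkdir -p pics; cat > h.py <<'E'
from rig import ctrl, eyes, models
import numpy as np, cv2
from scipy.spatial.transform import Rotation as Rn
def ray(p,uv):
    K=np.array([[p['fx'],0,p['cx']],[0,p['fy'],p['cy']],[0,0,1.]])
    n=cv2.undistortPoints(np.array([[uv]],float),K,np.array(p['distortion'],float))[0,0]
    R=np.array(p['R']);t=np.array(p['t'])
    return -R.T@t, R.T@np.array([n[0],n[1],1.])
def onz(p,uv,z):
    c,d=ray(p,uv); return c+d*(z-c[2])/d[2]
def tri(obs):
    A=np.zeros((3,3));b=np.zeros(3)
    for p,uv in obs:
        c,d=ray(p,uv);d=d/np.linalg.norm(d);M=np.eye(3)-np.outer(d,d);A+=M;b+=M@c
    X=np.linalg.solve(A,b)
    return X
def proj(p,X):
    K=np.array([[p['fx'],0,p['cx']],[0,p['fy'],p['cy']],[0,0,1.]])
    return cv2.projectPoints(np.array(X,float).reshape(-1,1,3),cv2.Rodrigues(np.array(p['R'],float))[0],np.array(p['t'],float),K,np.array(p['distortion'],float))[0][:,0]
def save(p,n,crop=None,s=1):
    im=p['color'][:,:,::-1]
    if crop: a,b,c,d=crop; im=im[b:d,a:c]
    cv2.imwrite('pics/'+n,cv2.resize(im,None,fx=s,fy=s,interpolation=cv2.INTER_CUBIC))
def tool():
    s=ctrl.sense(); q=s['ee_rot']; return np.array(s['eef_pos']), Rn.from_quat([q[1],q[2],q[3],q[0]]).as_matrix(), s
E
python3 - <<'E'
from h import *
np.set_printoptions(precision=1,suppress=True)
P,R,s=tool(); print(P,R,s['time_s'],s['force'],s['grip_width'])
S=eyes.capture('scene');T=eyes.capture('top')
save(S,'s0.png');save(T,'t0.png')
for p in(S,T): print('cam',-np.array(p['R']).T@np.array(p['t']))
for l in ['bracket','fork_front','fork_back','rail_hole','rail_push','pin','pin_tip','pin_shoulder','pin_grip','riser','dispenser','pill_box','toothbrush','cuticle_pusher','tray','tumbler','jar']:
    o=[]
    for p in (S,T):
        r=models.spot_point(p,l)
        o.append((np.array(r[0]['centre']),r[0]['confidence']) if r else None)
    X=tri([(S,o[0][0]),(T,o[1][0])]) if all(o) else None
    print(l,o,X)
E
```

```text
pics
[ 188.2 -489.8  252.7] [[-0.9 -0.   0.4]
 [-0.4  0.  -0.9]
 [-0.  -1.  -0. ]] 0.0 [-0.2 -0.5  0.1] 1.0063635267202515
cam [1374.8 -526.3  727.6]
cam [ 484.5   33.6 1051. ]
bracket [(array([311.4, 260.5]), 0.68), (array([334.2, 245.9]), 0.6)] [594.7 -19.2   3.6]
fork_front [(array([307.1, 236. ]), 0.84), (array([333.7, 253.8]), 0.63)] [574.1 -16.1  59.3]
fork_back [(array([316.9, 244.7]), 0.79), (array([336.7, 234.4]), 0.72)] [611.4 -18.7  58.5]
rail_hole [(array([307.7, 222.6]), 0.8), (array([344.3, 238.5]), 0.96)] [596.3 -30.3 113.3]
rail_push [(array([282.2, 233.5]), 0.87), (array([376.4, 244.5]), 0.73)] [586.7 -87.7 101.1]
pin [(array([383. , 209.6]), 0.5), (array([496.5, 191.6]), 0.61)] [ 739.5 -134.   290.3]
pin_tip [(array([378.3, 218.5]), 0.44), (array([210.6, 275.9]), 0.46)] [540.1 218.5   3. ]
pin_shoulder [(array([384.6, 211.3]), 0.62), (array([189.1, 286.1]), 0.68)] [520.1 258.3   0.7]
pin_grip [(array([432.3, 271.8]), 0.7), None] None
riser [(array([401. , 207.3]), 0.89), (array([162.7, 286.4]), 0.72)] [521.2 312.4  -5.4]
dispenser [(array([310.2, 304.9]), 0.71), (array([374.9, 180.3]), 0.82)] [ 720.7 -101.2    4.8]
pill_box [(array([406. , 191.7]), 0.56), (array([151.1, 277.1]), 0.91)] [533.9 316.7  48.8]
toothbrush [(array([201.1, 343.5]), 0.77), (array([498.5, 193.9]), 0.86)] [ 696.8 -336.3   10.2]
cuticle_pusher [(array([430.3, 274.1]), 0.56), (array([238.4, 147.7]), 0.66)] [786.7 167.3   9.2]
tray [(array([181.7, 267.4]), 0.78), (array([473.9, 314.5]), 0.59)] [ 464.4 -280.2   12.5]
tumbler [(array([383.4, 207.3]), 0.73), (array([153.4, 176.8]), 0.74)] [658.7 225.2 126.5]
jar [(array([254.8, 349.9]), 0.73), (array([455.8, 158.6]), 0.57)] [ 766.2 -257.7    7.5]
```

```bash
python3 - <<'E'
from h import *
a=cv2.imread('pics/t0.png');cv2.imwrite('pics/t0b.png',cv2.resize(a,(800,600),interpolation=cv2.INTER_CUBIC))
a=cv2.imread('pics/s0.png');cv2.imwrite('pics/s0b.png',cv2.resize(a[150:390,180:500],(800,600),interpolation=cv2.INTER_CUBIC))
E
```

```text
(no output)
```

View pics/t0b.png

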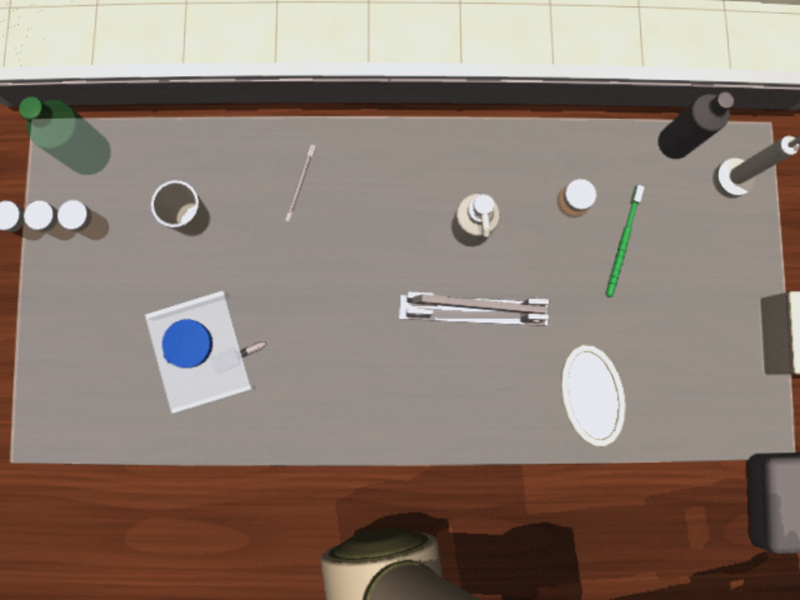

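View pics/s0b.png

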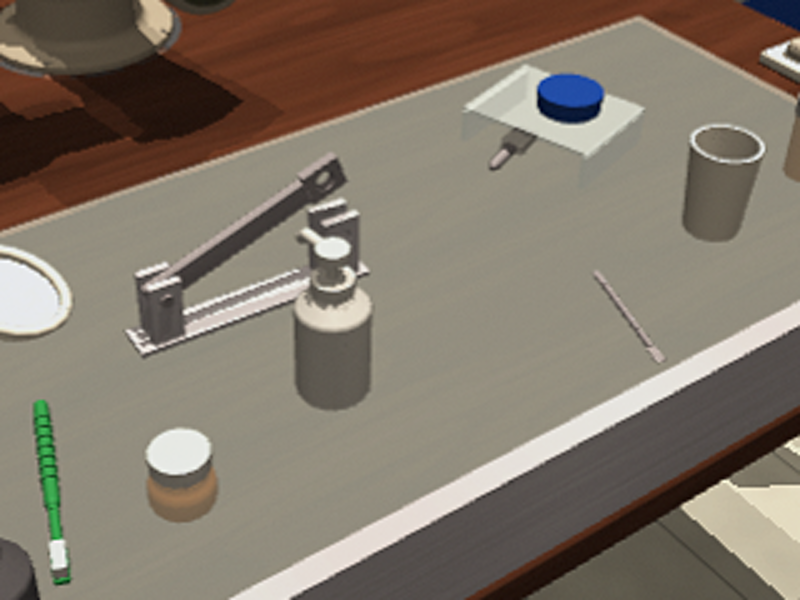

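The top view shows the fork at the left end of the bracket (about 418,305 in the 800 px view), with the hinge at (538,310). The rail is raised. The pin's shank runs from (242,353) to its tip at (266,343), with its paddle under the riser, so the network's positions agree with the picture.

```bash
cat >> h.py <<'E'
def go(tgt,psi_deg=None):
    "world shift to tool dp; psi = angle of jaw axis (tool z)"
    P,R,s=tool(); psi=np.degrees(np.arctan2(R[1,2],R[0,2]))
    dp=R.T@(np.array(tgt)-P)
    r=0 if psi_deg is None else -np.radians((psi_deg-psi+180)%360-180)
    print('at',P.round(1),'psi',round(psi,1),'dp',dp.round(1),'roll',round(r,3),'F',np.round(s['force'],1),'w',round(s['grip_width'],3),'t',s['time_s'])
E
python3 - <<'E'
from h import *
go([589,-78,250],-20); print(ctrl.nose_length)
E
```

```text
at [ 188.3 -490.1  253.3] psi -69.0 dp [-521.9    3.3 -240.9] roll -0.855 F [ 0.1  0.4 -0.3] w 0.999 t 1.8
22.0
```

```bash
python3 -m crank '[{"dp":[-260,0,-120],"roll":-0.4,"gripper":255},{"dp":[-260,0,-120],"roll":-0.4,"gripper":255},{"dp":[-260,0,-120],"roll":-0.4,"gripper":255},{"dp":[-260,0,-120],"roll":-0.4,"gripper":255},{"dp":[-260,0,-120],"roll":-0.4,"gripper":255},{"dp":[-260,0,-120],"roll":-0.4,"gripper":255},{"dp":[-260,0,-120],"roll":-0.4,"gripper":255},{"dp":[-260,0,-120],"roll":-0.4,"gripper":255}]' 40; python3 -c "
from h import *
go([589,-78,150],-20)"
```

```text
time_s: 2.47
eef_pos: [391.0, -280.7, 253.5]
ee_rot: [0.267, -0.266, 0.655, -0.655]
force: [0.4, -0.7, 0.8]
grip_width: -0.001
at [ 391.  -280.7  253.5] psi -45.7 dp [-283.1  104.    -7. ] roll -0.449 F [ 0.4 -0.7  0.8] w -0.001 t 2.4667
```

```bash
python3 -m crank '[{"dp":[-283,0,-7],"roll":-0.45},{"dp":[-283,0,-7],"roll":-0.45},{"dp":[-283,0,-7],"roll":-0.45},{"dp":[-283,30,-7],"roll":-0.45},{"dp":[-283,60,-7],"roll":-0.45},{"dp":[-283,90,-7],"roll":-0.45},{"dp":[-283,90,-7],"roll":-0.45},{"dp":[-283,90,-7],"roll":-0.45},{"dp":[-283,90,-7],"roll":-0.45},{"dp":[-283,90,-7],"roll":-0.45}]'; python3 -c "
from h import *
go([589,-78,92],-20)
S=eyes.capture('scene');T=eyes.capture('top')
for l in ['rail_push','rail_hole','fork_front','fork_back']:
    a=models.spot_point(S,l);b=models.spot_point(T,l)
    print(l,a[:1],b[:1], tri([(S,a[0]['centre']),(T,b[0]['centre'])]) if a and b else 0)
P=tool()[0]; print(proj(T,P-[0,0,22]),proj(S,P-[0,0,22]))
save(S,'s1.png',(220,130,420,280),4)"
```

```text
at [ 391.  -280.7  253.5] psi -45.7 dp [-283.   162.    -7.1] roll -0.449 F [ 0.4 -0.7  0.8] w -0.001 t 2.4667
rail_push [{'centre': [285.6, 233.0], 'confidence': 0.85}] [{'centre': [372.7, 242.4], 'confidence': 0.66}] [590.22389958 -81.29815137 101.97625571]
rail_hole [{'centre': [309.3, 221.7], 'confidence': 0.84}] [{'centre': [344.6, 242.6], 'confidence': 0.87}] [591.4754481  -27.61030731 111.99414149]
fork_front [{'centre': [308.0, 239.3], 'confidence': 0.74}] [{'centre': [333.4, 252.7], 'confidence': 0.74}] [576.8840477  -15.77970776  51.67248192]
fork_back [{'centre': [317.4, 244.0], 'confidence': 0.68}] [{'centre': [334.1, 235.5], 'confidence': 0.9}] [609.03882572 -14.72757271  57.43742953]
[[521.99888973 368.75338742]] [[148.62121354 166.16538704]]$[0]: bad value
```

View pics/s1.png

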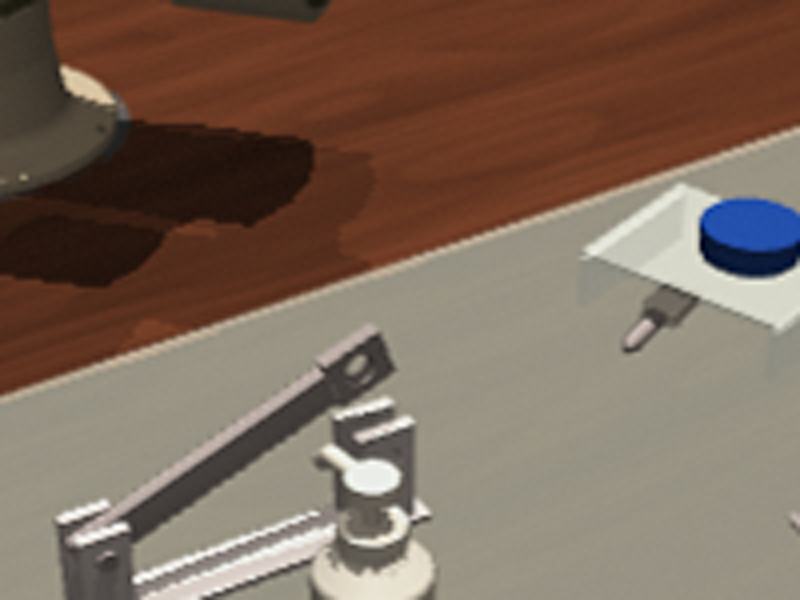

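The move was refused because every row needs a gripper value. The picture shows the rail still raised, with its eye at crop pixel (360,360) above the fork at (375,430).

```bash
python3 -m crank '[{"dp":[-283,0,-7],"roll":-0.45,"gripper":255},{"dp":[-283,0,-7],"roll":-0.45,"gripper":255},{"dp":[-283,0,-7],"roll":-0.45,"gripper":255},{"dp":[-283,30,-7],"roll":-0.45,"gripper":255},{"dp":[-283,60,-7],"roll":-0.45,"gripper":255},{"dp":[-283,90,-7],"roll":-0.45,"gripper":255},{"dp":[-283,90,-7],"roll":-0.45,"gripper":255},{"dp":[-283,90,-7],"roll":-0.45,"gripper":255},{"dp":[-283,90,-7],"roll":-0.45,"gripper":255},{"dp":[-283,90,-7],"roll":-0.45,"gripper":255}]'; python3 -c "
from h import *
go([589,-78,92],-20)"
```

```text
time_s: 3.8
eef_pos: [586.8, -83.4, 162.7]
ee_rot: [0.404, -0.405, 0.58, -0.58]
force: [-0.6, -0.5, 0.4]
grip_width: -0.002
at [586.8 -83.4 162.7] psi -20.2 dp [-5.8 70.7  0.3] roll -0.004 F [-0.6 -0.5  0.4] w -0.002 t 3.8
```

Pressing down gradually.

```bash
python3 -m crank '[{"dp":[-6,20,0],"roll":0,"gripper":255},{"dp":[-6,32,0],"roll":0,"gripper":255},{"dp":[-6,38,0],"roll":0,"gripper":255},{"dp":[-6,44,0],"roll":0,"gripper":255},{"dp":[-6,49,0],"roll":0,"gripper":255},{"dp":[-6,54,0],"roll":0,"gripper":255},{"dp":[-6,58,0],"roll":0,"gripper":255},{"dp":[-6,62,0],"roll":0,"gripper":255},{"dp":[-6,66,0],"roll":0,"gripper":255},{"dp":[-6,69,0],"roll":0,"gripper":255}]'; python3 -c "
from h import *
go([589,-78,92],-20)
S=eyes.capture('scene');T=eyes.capture('top')
save(S,'s2.png',(220,150,420,300),4)"
```

```text
time_s: 4.63
eef_pos: [588.9, -77.8, 93.9]
ee_rot: [0.404, -0.404, 0.58, -0.58]
force: [-0.0, 1.3, 1.0]
grip_width: 0.0
at [588.9 -77.8  93.9] psi -20.3 dp [0.2 1.9 0.1] roll -0.005 F [-0.   1.3  1. ] w 0.0 t 4.6333
```

View pics/s2.png

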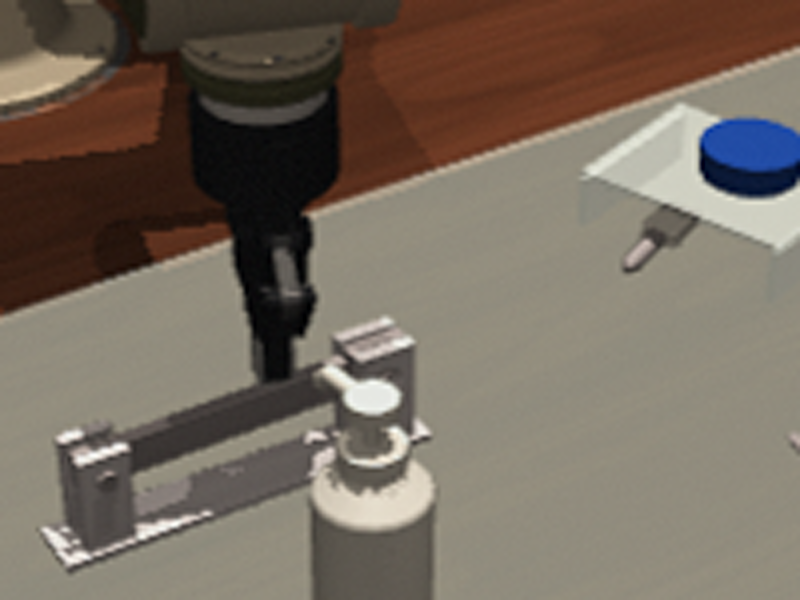

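The rail is in the fork's slot (crop pixel 375,340), with a couple of mm left to go. I'll press in small steps until it seats.

```bash
python3 -m crank '[{"dp":[0,1,0],"roll":0,"gripper":255},{"dp":[0,2,0],"roll":0,"gripper":255},{"dp":[0,2,0],"roll":0,"gripper":255}]';python3 -m crank '[{"dp":[0,1,0],"roll":0,"gripper":255},{"dp":[0,2,0],"roll":0,"gripper":255},{"dp":[0,2,0],"roll":0,"gripper":255}]'
```

```text
time_s: 4.98
eef_pos: [589.0, -77.8, 92.3]
ee_rot: [-0.404, 0.404, -0.58, 0.58]
force: [-0.2, -0.3, -0.4]
grip_width: -0.002
time_s: 5.23
eef_pos: [589.2, -77.9, 91.8]
ee_rot: [-0.404, 0.404, -0.58, 0.581]
force: [-5.0, 1.7, 11.7]
grip_width: -0.001
```

```bash
python3 -m crank '[{"dp":[0,-40,0],"roll":0,"gripper":255},{"dp":[0,-80,0],"roll":-0.1,"gripper":200},{"dp":[0,-120,0],"roll":-0.2,"gripper":100},{"dp":[0,-120,0],"roll":-0.3,"gripper":100},{"dp":[0,-120,0],"roll":-0.4,"gripper":100}]';python3 - <<'E'
from h import *
S=eyes.capture('scene');T=eyes.capture('top')
for l in ['pin_tip','pin_shoulder','pin_grip','rail_hole','rail_push','fork_front','fork_back']:
    a=models.spot_point(S,l);b=models.spot_point(T,l)
    z=14 if 'pin' in l else (70 if 'push' in l else 58)
    print(l,[(onz(p,r['centre'],z).round(1)[:2],r['confidence']) for p,x in((S,a),(T,b)) for r in x[:2]])
im=lambda p,c:cv2.resize(p['color'][c[1]:c[3],c[0]:c[2],::-1],None,fx=8,fy=8,interpolation=cv2.INTER_CUBIC)
a=im(T,(170,255,220,305));b=im(S,(360,190,410,240))
cv2.imwrite('pics/pin.png',np.hstack([a,b]))
E
```

```text
time_s: 5.65
eef_pos: [589.8, -78.0, 213.1]
ee_rot: [0.513, -0.512, 0.485, -0.489]
force: [0.9, 0.4, -0.7]
grip_width: 0.568
pin_tip [(array([555.8, 195.5]), 0.53), (array([538.4, 214.4]), 0.48)]
pin_shoulder [(array([533.8, 246.4]), 0.49), (array([519.9, 249.5]), 0.7)]
pin_grip [(array([524.5, 264.5]), 0.46), (array([ 727.8, -107.5]), 0.37)]
rail_hole [(array([600.1, -19.2]), 0.88), (array([580.6, -22.1]), 0.15), (array([589.5, -23.1]), 0.56)]
rail_push [(array([580.5, 203.1]), 0.71), (array([841.2, 102.1]), 0.63), (array([586.9, -72. ]), 0.52)]
fork_front [(array([579.8, -18.3]), 0.77), (array([576.3, -17.4]), 0.81)]
fork_back [(array([620.6, -29. ]), 0.9), (array([607.7, -20.5]), 0.87)]
```

View pics/pin.png

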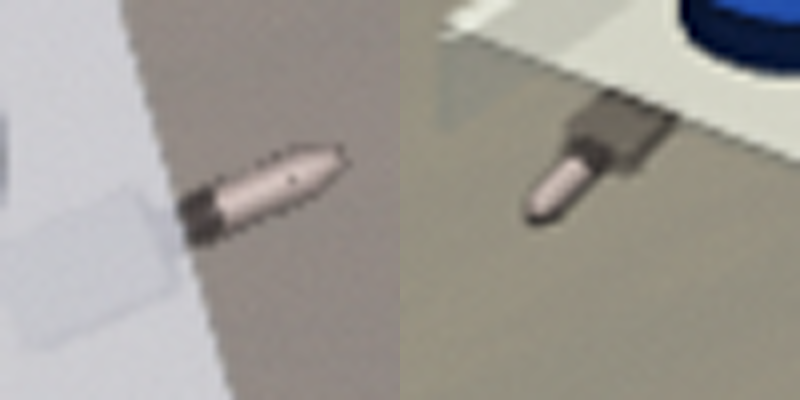

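The left crop (top camera) shows the shank's tip at (345,155) and its exit from under the riser at about (195,220). The right crop (scene camera) shows the tip at (138,220) and the shoulder at about (193,155).

```bash
python3 - <<'E'
from h import *
S=eyes.capture('scene');T=eyes.capture('top')
f=lambda a,o:np.array(a)/8+o-.44
t=onz(T,f((345,155),(170,255)),14);e=onz(T,f((195,220),(170,255)),14);sh=onz(T,f((172,230),(170,255)),14)
print(t,e,sh,np.linalg.norm(t-e),np.degrees(np.arctan2(*(t-e)[1::-1])))
t2=onz(S,f((135,222),(360,190)),13);s2=onz(S,f((193,155),(360,190)),14)
print(t2,s2,np.degrees(np.arctan2(*(t2-s2)[1::-1])))
d=(t-e)/np.linalg.norm(t-e); g=t-d*17; print('grasp',g)
psi=np.degrees(np.arctan2(d[1],d[0]))+90; print('psi',psi)
go([g[0],g[1],213],psi)
E
```

```text
[541.1671848  209.82506158  14.        ] [525.9305399  244.71767436  14.        ] [523.58768977 250.06560939  14.        ] 38.07426657225532 -66.41042894169124
[545.99204412 211.2053361   13.        ] [526.26678798 251.62133685  14.        ] -63.98505049163095
grasp [534.36408689 225.40446653  14.        ]
psi 23.589571058308763
at [589.  -77.8 210.3] psi 2.6 dp [-305.4   -2.7  -40.7] roll -0.366 F [ 0.   0.5 -1.3] w 0.609 t 6.55
```

```bash
python3 -m crank '[{"dp":[-305,0,-41],"roll":-0.37,"gripper":110},{"dp":[-305,0,-41],"roll":-0.37,"gripper":110},{"dp":[-305,0,-41],"roll":-0.37,"gripper":110},{"dp":[-305,0,-41],"roll":-0.37,"gripper":110},{"dp":[-305,0,-41],"roll":-0.37,"gripper":110},{"dp":[-305,0,-41],"roll":-0.37,"gripper":110},{"dp":[-305,0,-41],"roll":-0.37,"gripper":110},{"dp":[-305,30,-41],"roll":-0.37,"gripper":110},{"dp":[-305,70,-41],"roll":-0.37,"gripper":110},{"dp":[-305,100,-41],"roll":-0.37,"gripper":110}]';python3 - <<'E'
from h import *
go([535.5,225.5,32],24.5)
S=eyes.capture('scene')
for l in ['pin_tip','pin_shoulder']:
    print(l,[(onz(S,r['centre'],14).round(1)[:2],r['confidence']) for r in models.spot_point(S,l)[:2]])
E
```

```text
time_s: 7.38
eef_pos: [532.9, 226.2, 108.2]
ee_rot: [-0.593, 0.593, -0.385, 0.385]
force: [0.4, -0.6, -1.1]
grip_width: 0.571
at [532.9 226.2 108.2] psi 24.0 dp [ 1.7 76.2  2.1] roll -0.009 F [ 0.4 -0.6 -1.1] w 0.571 t 7.3833
pin_tip [(array([512.1, 267.6]), 0.68), (array([553.3, 207.7]), 0.57)]
pin_shoulder [(array([531.9, 252.4]), 0.65), (array([559.5, 188.7]), 0.44)]
```

```bash
python3 -m crank '[{"dp":[2,35,2],"roll":0,"gripper":110},{"dp":[2,60,2],"roll":0,"gripper":110},{"dp":[2,76,2],"roll":0,"gripper":110},{"dp":[2,76,2],"roll":0,"gripper":110}]';python3 - <<'E'
from h import *
go([535.5,225.5,32],24.5)
S=eyes.capture('scene');save(S,'s3.png',(345,170,425,230),10)
E
```

```text
time_s: 7.87
eef_pos: [536.6, 223.5, 33.7]
ee_rot: [-0.592, 0.593, -0.387, 0.386]
force: [-1.3, -0.3, 0.2]
grip_width: 0.571
at [536.6 223.5  33.7] psi 23.8 dp [-2.2  1.7 -0.2] roll -0.012 F [-1.3 -0.3  0.2] w 0.571 t 7.8667
```

View pics/s3.png

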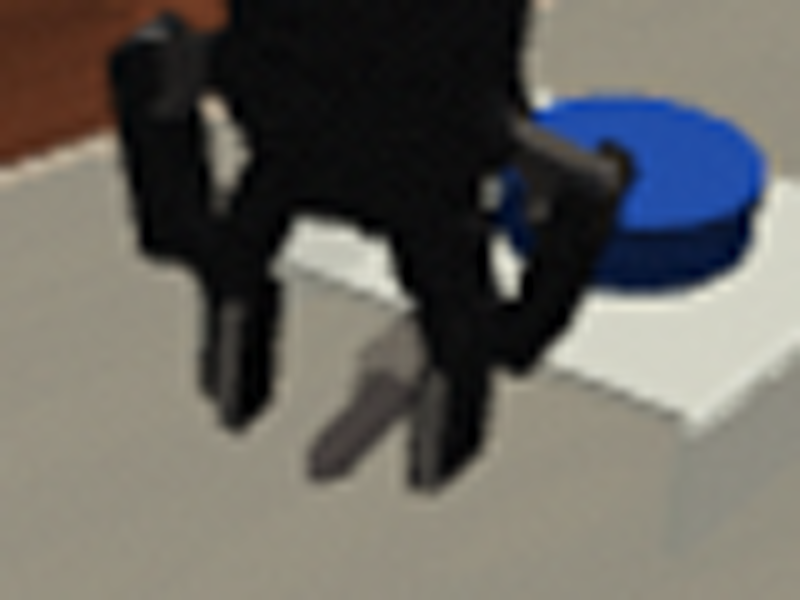

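The pin's tip at (325,470) lies between the open fingertips at (237,425) and (430,485). Closing.

```bash
python3 -m crank '[{"dp":[-2,1,0],"roll":-0.02,"gripper":160},{"dp":[-2,1,0],"roll":-0.02,"gripper":200},{"dp":[-2,1,0],"roll":-0.02,"gripper":225},{"dp":[-2,1,0],"roll":-0.02,"gripper":255},{"dp":[-2,1,0],"roll":-0.02,"gripper":255},{"dp":[-2,1,0],"roll":-0.02,"gripper":255}]' 50
```

```text
time_s: 8.42
eef_pos: [536.6, 226.0, 35.1]
ee_rot: [0.597, -0.596, 0.379, -0.381]
force: [-0.6, 0.1, 7.1]
grip_width: 0.109
```

```bash
python3 -m crank '[{"dp":[0,0,0],"roll":0,"gripper":160},{"dp":[0,0,0],"roll":0,"gripper":160},{"dp":[0,0,0],"roll":0,"gripper":160},{"dp":[0,0,0],"roll":0,"gripper":160}]'; python3 -m crank '[{"dp":[0,2,0],"roll":0,"gripper":160},{"dp":[0,2,0],"roll":0,"gripper":160}]'; python3 -m crank '[{"dp":[0,0,0],"roll":0,"gripper":200},{"dp":[0,0,0],"roll":0,"gripper":215}]';  python3 -m crank '[{"dp":[0,0,0],"roll":0,"gripper":255},{"dp":[0,0,0],"roll":0,"gripper":255},{"dp":[0,0,0],"roll":0,"gripper":255}]'
```

```text
time_s: 8.75
eef_pos: [535.8, 225.8, 33.4]
ee_rot: [0.596, -0.596, 0.38, -0.38]
force: [-0.7, -0.3, -0.4]
grip_width: 0.369
time_s: 8.92
eef_pos: [535.6, 225.7, 30.9]
ee_rot: [-0.596, 0.596, -0.38, 0.38]
force: [0.6, 0.2, 0.0]
grip_width: 0.374
time_s: 9.08
eef_pos: [535.8, 225.8, 31.2]
ee_rot: [-0.596, 0.596, -0.38, 0.38]
force: [-0.1, 0.3, -0.3]
grip_width: 0.162
time_s: 9.33
eef_pos: [535.8, 225.8, 31.4]
ee_rot: [-0.596, 0.596, -0.38, 0.38]
force: [-0.3, -0.1, 0.8]
grip_width: 0.115
```

```bash
python3 -m crank '[{"dp":[6,0,0],"roll":0,"gripper":255},{"dp":[14,0,0],"roll":0,"gripper":255},{"dp":[22,0,0],"roll":0,"gripper":255},{"dp":[30,0,0],"roll":0,"gripper":255},{"dp":[38,0,0],"roll":0,"gripper":255},{"dp":[46,0,0],"roll":0,"gripper":255},{"dp":[54,0,0],"roll":0,"gripper":255},{"dp":[62,0,0],"roll":0,"gripper":255},{"dp":[70,0,0],"roll":0,"gripper":255},{"dp":[75,0,0],"roll":0,"gripper":255}]';python3 - <<'E'
from h import *
go([535.5,225.5,32],24.5)
S=eyes.capture('scene');T=eyes.capture('top');save(S,'s4.png',(325,170,425,245),8)
for l in ['pin_tip','pin_shoulder','pin_grip']:
    print(l,[(onz(p,r['centre'],14).round(1)[:2],r['confidence']) for p in (S,T) for r in models.spot_point(p,l)[:2]])
E
```

```text
time_s: 10.17
eef_pos: [568.0, 156.8, 31.3]
ee_rot: [0.596, -0.596, 0.38, -0.38]
force: [0.1, 1.4, 2.2]
grip_width: 0.114
at [568.  156.8  31.3] psi 25.0 dp [-76.   -0.7  -0.5] roll 0.008 F [0.1 1.4 2.2] w 0.114 t 10.1667
pin_tip [(array([583. , 136.9]), 0.58)]
pin_shoulder [(array([561.9, 185.7]), 0.55), (array([712.9, -99.3]), 0.6), (array([730.9, 328.8]), 0.54)]
pin_grip [(array([552.7, 194.1]), 0.5), (array([562.5,  18.1]), 0.32)]
```

View pics/s4.png

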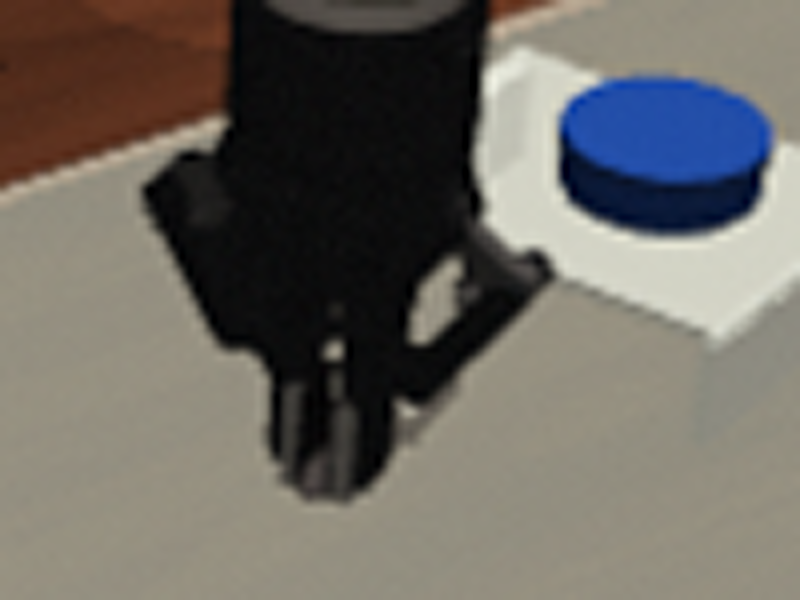

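```bash
python3 -m crank '[{"dp":[0,0,0],"roll":0,"gripper":200},{"dp":[0,0,0],"roll":0,"gripper":150},{"dp":[0,0,0],"roll":0,"gripper":130},{"dp":[0,-20,0],"roll":0,"gripper":110},{"dp":[0,-50,0],"roll":0,"gripper":110},{"dp":[30,-80,0],"roll":0,"gripper":110},{"dp":[70,-80,0],"roll":0,"gripper":110},{"dp":[110,-80,0],"roll":0,"gripper":110},{"dp":[130,-80,0],"roll":0,"gripper":110},{"dp":[130,-80,0],"roll":0,"gripper":110}]';python3 - <<'E'
from h import *
go([568,157,32],24.5)
S=eyes.capture('scene');T=eyes.capture('top')
for l in ['pin_tip','pin_shoulder','pin_grip']:
    print(l,[(onz(p,r['centre'],14).round(1)[:2],np.round(r['centre'],1),r['confidence']) for p in (S,T) for r in models.spot_point(p,l)[:2]])
c=proj(T,[558,180,14])[0].astype(int);d=proj(S,[558,180,14])[0].astype(int);print(c-25,d-25)
im=lambda p,c:cv2.resize(p['color'][c[1]-25:c[1]+25,c[0]-25:c[0]+25,::-1],None,fx=8,fy=8,interpolation=cv2.INTER_CUBIC)
cv2.imwrite('pics/pin2.png',np.hstack([im(T,c),im(S,d)]))
E
```

```text
time_s: 11.4
eef_pos: [623.6, 36.1, 111.2]
ee_rot: [-0.595, 0.596, -0.381, 0.382]
force: [0.0, -0.8, -0.1]
grip_width: 0.568
at [623.6  36.1 111.2] psi 24.7 dp [-1.332e+02  7.900e+01  1.000e-01] roll 0.004 F [ 0.  -0.8 -0.1] w 0.568 t 11.4
pin_tip [(array([585.3, 131.7]), array([361.3, 234.1]), 0.69), (array([574.1, 142.3]), array([248.9, 256.4]), 0.83)]
pin_shoulder [(array([565.6, 184.7]), array([373.2, 223.7]), 0.63), (array([569. , 173.6]), array([370.6, 225.7]), 0.44), (array([552.5, 185.8]), array([225.6, 267.9]), 0.96), (array([ 462.7, -280.7]), array([474. , 315.2]), 0.64)]
pin_grip [(array([546.7, 200.3]), array([373.3, 218.4]), 0.56), (array([542.4, 203.4]), array([216.1, 273.3]), 0.79)]
[203 239] [344 197]
```

View pics/pin2.png

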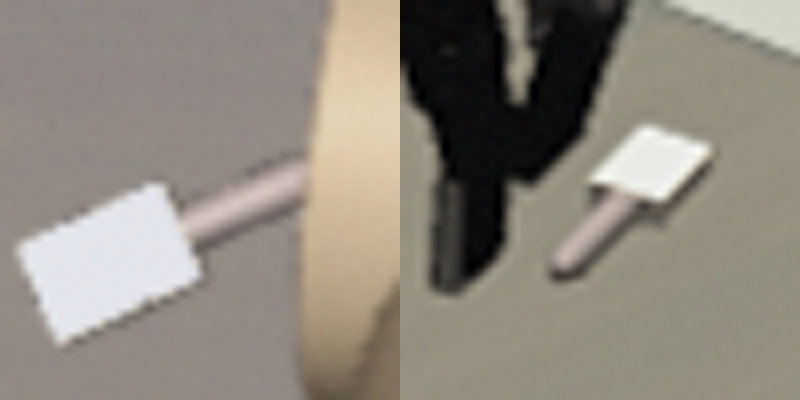

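The top crop shows the paddle clear of the riser, with corners at (160,182), (203,273), (60,347) and (17,247). The shank points up and to the right.

```bash
python3 - <<'E'
from h import *
T=eyes.capture('top');S=eyes.capture('scene')
f=lambda a:np.array(a)/8+(203,239)-.44
C=[onz(T,f(a),20)[:2] for a in [(160,182),(203,273),(60,347),(17,247)]]
s=(C[0]+C[1])/2;b=(C[2]+C[3])/2;d=(s-b)/np.linalg.norm(s-b)
print(C,'sh',s,'back',b,np.linalg.norm(s-b),np.linalg.norm(C[0]-C[1]),'dir',np.degrees(np.arctan2(d[1],d[0])))
g=s-20*d;print('grip',g)
f2=lambda a:np.array(a)/8+(344,197)-(50,0)-.44
C2=[onz(S,f2(a),20)[:2] for a in [(645,122),(712,150),(665,200),(590,182)]]
print('scene centre',np.mean(C2,0))
go([*g,111],np.degrees(np.arctan2(d[1],d[0]))+90)
E
```

```text
[array([564.40999068, 190.78790249]), array([543.18803134, 180.4029827 ]), array([525.96369912, 213.42203582]), array([549.21039057, 223.91266966])] sh [553.79901101 185.59544259] back [537.58704484 218.66735274] 36.83176737434513 23.626639986657533 dir -63.88574443935032
grip [544.99575919 203.55380436]
scene centre [551.09003532 202.40017597]
at [622.2  40.6 111.4] psi 25.0 dp [-180.4    0.4   -1. ] roll -0.019 F [ 0.4 -0.2  0.6] w 0.565 t 11.9
```

```bash
python3 -m crank '[{"dp":[-178,0,-1],"roll":-0.01,"gripper":110},{"dp":[-178,0,-1],"roll":-0.01,"gripper":110},{"dp":[-178,0,-1],"roll":-0.01,"gripper":110},{"dp":[-178,0,-1],"roll":-0.01,"gripper":110},{"dp":[-178,0,-1],"roll":-0.01,"gripper":110},{"dp":[-178,35,-1],"roll":-0.01,"gripper":110},{"dp":[-178,60,-1],"roll":-0.01,"gripper":110},{"dp":[-178,75,-1],"roll":-0.01,"gripper":110},{"dp":[-178,80.5,-1],"roll":-0.01,"gripper":110},{"dp":[-178,80.5,-1],"roll":-0.01,"gripper":110}]'; python3 -c "
from h import *
go([546,202,31],25.5)"
```

```text
time_s: 12.73
eef_pos: [545.9, 200.7, 29.8]
ee_rot: [-0.598, 0.599, -0.378, 0.377]
force: [0.8, 0.4, 0.3]
grip_width: 0.567
at [545.9 200.7  29.8] psi 25.5 dp [-1.2 -1.2  0.7] roll 0.001 F [0.8 0.4 0.3] w 0.567 t 12.7333
```

```bash
python3 -m crank '[{"dp":[-1,-1.5,0.5],"roll":0,"gripper":140},{"dp":[-1,-1.5,0.5],"roll":0,"gripper":170},{"dp":[-1,-1.5,0.5],"roll":0,"gripper":200},{"dp":[-1,-1.5,0.5],"roll":0,"gripper":255},{"dp":[-1,-1.5,0.5],"roll":0,"gripper":255},{"dp":[-1,-1.5,0.5],"roll":0,"gripper":255}]' 70; python3 -m crank '[{"dp":[0,-20,0],"roll":0,"gripper":255},{"dp":[0,-40,0],"roll":0,"gripper":255},{"dp":[0,-60,0],"roll":0,"gripper":255},{"dp":[0,-80,0],"roll":0,"gripper":255},{"dp":[0,-90,0],"roll":0,"gripper":255},{"dp":[0,-90,0],"roll":0,"gripper":255}]';python3 - <<'E'
from h import *
go([490,-15,120],86)
E
```

```text
time_s: 13.23
eef_pos: [547.3, 202.2, 34.2]
ee_rot: [0.599, -0.597, 0.376, -0.378]
force: [-1.1, -0.3, 6.0]
grip_width: 0.279
time_s: 13.73
eef_pos: [547.5, 202.2, 125.1]
ee_rot: [0.599, -0.597, 0.376, -0.378]
force: [0.6, 0.6, -1.1]
grip_width: 0.279
at [547.5 202.2 125.1] psi 25.6 dp [ 171.1    4.6 -145.6] roll -1.055 F [ 0.6  0.6 -1.1] w 0.279 t 13.7333
```

```bash
python3 - <<'E'
from h import *
S=eyes.capture('scene');T=eyes.capture('top')
im=lambda p,c,s:cv2.resize(p['color'][c[1]:c[3],c[0]:c[2],::-1],None,fx=s,fy=s,interpolation=cv2.INTER_CUBIC)
a=im(T,(314,225,446,265),6)
d=proj(S,[556,180,105])[0].astype(int);print(d)
b=im(S,(d[0]-33,d[1]-20,d[0]+33,d[1]+20),6);c=im(S,(285,215,351,255),6)
cv2.imwrite('pics/br.png',np.vstack([a,np.hstack([b,c])]))
for l in ['pin_tip','pin_shoulder','pin_grip','fork_front','fork_back','rail_hole','rail_push']:
    a=models.spot_point(S,l);b=models.spot_point(T,l)
    print(l,[np.round(r['centre']+[r['confidence']],1) for r in a[:1]+b[:1]], tri([(S,a[0]['centre']),(T,b[0]['centre'])]).round(1) if a and b else 0)
E
```

```text
[371 191]
pin_tip [array([363. , 201.1,   0.7]), array([240.8, 252. ,   0.5])] [572.7 145.   97.6]
pin_shoulder [array([374.2, 190.9,   0.4])] 0
pin_grip [array([315.1, 244.5,   0.6])] 0
fork_front [array([310.9, 234.1,   0.6]), array([335.5, 253.4,   0.8])] [577.2 -14.4  65.6]
fork_back [array([316. , 244.5,   0.7]), array([334.7, 233.1,   1. ])] [612.  -17.7  59.1]
rail_hole [array([310.8, 243.3,   0.8]), array([337.4, 246.4,   0.7])] [590.2 -20.6  50.3]
rail_push [array([311.4, 306.1,   0.7]), array([366.1, 246.2,   0.8])] [619.4 -68.2 -93. ]
```

View pics/br.png

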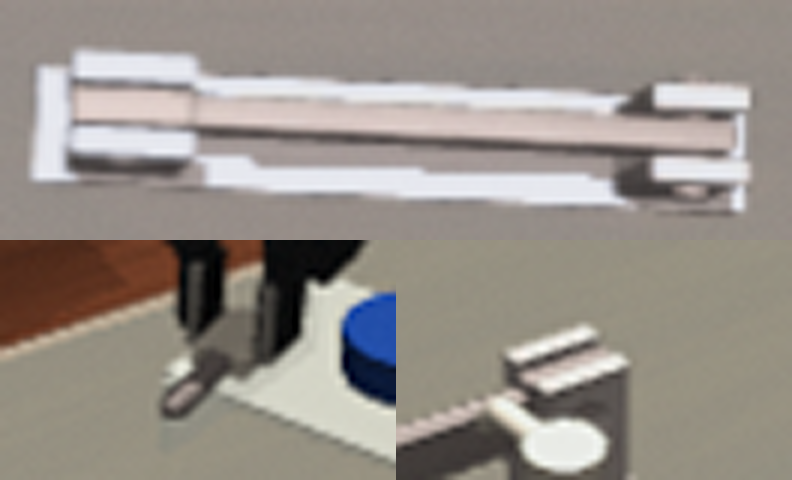

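The top crop shows the fork's cheeks spanning (70–197, 50–158) with the rail's eye between them, and the rail running to the hinge at (735,136). The lower crops show the pin held by its paddle, and the rail seated in the fork.

```bash
python3 - <<'E'
from h import *
T=eyes.capture('top')
f=lambda a:np.array(a)/6+(314,225)-.42
C=[onz(T,f(a),78)[:2] for a in [(75,50),(197,57),(195,157),(70,152)]];print(np.round(C,1),np.mean(C,0))
a=onz(T,f((75,104)),73)[:2];b=onz(T,f((735,137)),70)[:2];d=a-b;print(a,b,np.linalg.norm(d),'yaw',np.degrees(np.arctan2(d[1],d[0]))-90)
a=onz(T,f((38,122)),14)[:2];b=onz(T,f((743,165)),14)[:2];d=a-b;print('foot',a,b,np.degrees(np.arctan2(d[1],d[0]))-90)
E
```

```text
[[ 6.104e+02 -6.000e-01]
 [ 6.083e+02 -3.670e+01]
 [ 5.786e+02 -3.590e+01]
 [ 5.801e+02  1.000e+00]] [594.3261762 -18.0613416]
[594.8651807   -0.72863797] [ 585.21323698 -198.52339156] 198.03011025725098 yaw -2.7936904502353315
foot [595.83191399   8.85262203] [ 582.06095041 -214.08970702] -3.5346221875897896
```

```bash
python3 -m crank '[{"dp":[35,0,-29],"roll":-0.12,"gripper":255},{"dp":[65,0,-54],"roll":-0.24,"gripper":255},{"dp":[95,0,-79],"roll":-0.36,"gripper":255},{"dp":[125,0,-104],"roll":-0.48,"gripper":255},{"dp":[155,0,-129],"roll":-0.6,"gripper":255},{"dp":[170,0,-141],"roll":-0.72,"gripper":255},{"dp":[170,0,-141],"roll":-0.84,"gripper":255},{"dp":[170,0,-141],"roll":-0.96,"gripper":255},{"dp":[170,0,-141],"roll":-1.07,"gripper":255},{"dp":[170,0,-141],"roll":-1.07,"gripper":255}]';python3 - <<'E'
from h import *
go([493.9,-12.6,78.2],86.9)
E
```

```text
time_s: 15.42
eef_pos: [492.4, -12.4, 122.4]
ee_rot: [-0.707, 0.707, -0.018, 0.018]
force: [0.0, 0.0, -1.1]
grip_width: 0.276
at [492.4 -12.4 122.4] psi 87.1 dp [ 1.5 44.2 -0.1] roll 0.003 F [ 0.   0.  -1.1] w 0.276 t 15.4167
```

```bash
python3 -m crank '[{"dp":[1,20,0],"roll":0,"gripper":255},{"dp":[1,35,0],"roll":0,"gripper":255},{"dp":[1,44,0],"roll":0,"gripper":255},{"dp":[1,44,0],"roll":0,"gripper":255},{"dp":[1,44,0],"roll":0,"gripper":255}]';python3 - <<'E'
from h import *
go([493.9,-12.6,78.2],86.9)
S=eyes.capture('scene');T=eyes.capture('top')
for l in ['pin_tip','pin_shoulder','pin_grip','fork_front']:
    a=models.spot_point(S,l);b=models.spot_point(T,l)
    print(l,[np.round(r['centre']+[r['confidence']],1) for r in a[:1]+b[:1]], tri([(S,a[0]['centre']),(T,b[0]['centre'])]).round(1) if a and b else 0)
im=lambda p,c,s:cv2.resize(p['color'][c[1]:c[3],c[0]:c[2],::-1],None,fx=s,fy=s,interpolation=cv2.INTER_CUBIC)
b=im(S,(265,205,331,255),6);c=im(T,(300,230,366,280),6)
cv2.imwrite('pics/pre.png',np.hstack([b,c]))
P=tool()[0];tip=P+[65.4,-3.5,-20.2];print(proj(S,tip),proj(T,tip))
E
```

```text
time_s: 15.83
eef_pos: [493.5, -12.2, 78.5]
ee_rot: [0.707, -0.707, 0.02, -0.02]
force: [-0.1, 0.3, -0.2]
grip_width: 0.28
at [493.5 -12.2  78.5] psi 86.8 dp [ 0.4  0.3 -0.4] roll -0.002 F [-0.1  0.3 -0.2] w 0.28 t 15.8333
pin_tip [array([303.6, 235.6,   0.7])] 0
pin_shoulder [array([295.9, 226. ,   0.4])] 0
pin_grip [array([288.6, 243.5,   0.6])] 0
fork_front [array([307. , 236.3,   1. ]), array([334. , 253.4,   0.7])] [574.8 -16.7  59.2]
[[304.29514016 233.14382203]] [[334.21330629 262.6886241 ]]
```

View pics/pre.png

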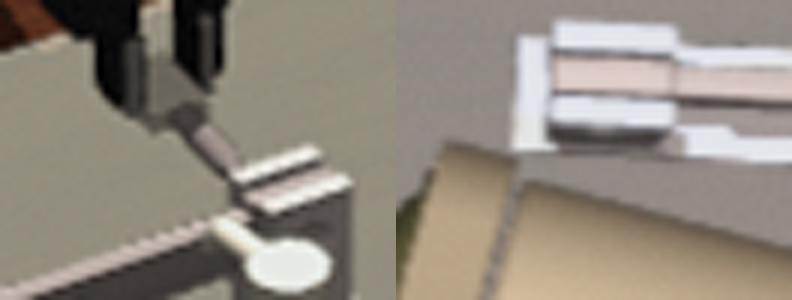

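The left crop shows the shank running level from (185,115) towards its tip at about (235,165), pointing at the fork's front face, where the predicted tip is (236,169). The right crop is blocked by the arm. I'll insert gently and watch the force.

```bash
python3 -m crank '[{"dp":[6,0,-0.4],"roll":0,"gripper":255},{"dp":[12,0,-0.4],"roll":0,"gripper":255},{"dp":[18,0,-0.4],"roll":0,"gripper":255},{"dp":[22,0,-0.4],"roll":0,"gripper":255},{"dp":[25,0,-0.4],"roll":0,"gripper":255},{"dp":[28,0,-0.4],"roll":0,"gripper":255},{"dp":[28,0,-0.4],"roll":0,"gripper":255}]';python3 -m crank '[{"dp":[3,0,0],"roll":0,"gripper":255},{"dp":[6,0,0],"roll":0,"gripper":255},{"dp":[6,0,0],"roll":0,"gripper":255}]'; python3 -c "
from h import *
go([559.9,-16.2,78.2],86.9)"
```

```text
time_s: 16.92
eef_pos: [521.8, -14.2, 78.2]
ee_rot: [-0.707, 0.707, -0.019, 0.019]
force: [0.2, 0.1, -0.9]
grip_width: 0.28
time_s: 17.17
eef_pos: [527.8, -14.6, 78.4]
ee_rot: [-0.707, 0.707, -0.019, 0.02]
force: [-0.7, -0.9, -1.2]
grip_width: 0.276
at [527.8 -14.6  78.4] psi 86.9 dp [32.1  0.2  0.1] roll -0.001 F [-0.7 -0.9 -1.2] w 0.276 t 17.1667
```

```bash
python3 -m crank '[{"dp":[4,0,0],"roll":0,"gripper":255},{"dp":[8,0,0],"roll":0,"gripper":255},{"dp":[12,0,0],"roll":0,"gripper":255},{"dp":[16,0,0],"roll":0,"gripper":255},{"dp":[20,0,0],"roll":0,"gripper":255},{"dp":[20,0,0],"roll":0,"gripper":255}]';python3 -m crank '[{"dp":[3,0,0],"roll":0,"gripper":255},{"dp":[6,0,0],"roll":0,"gripper":255},{"dp":[8,0,0],"roll":0,"gripper":255},{"dp":[8,0,0],"roll":0,"gripper":255}]'
```

```text
time_s: 17.67
eef_pos: [548.1, -15.7, 78.3]
ee_rot: [-0.707, 0.707, -0.019, 0.02]
force: [0.2, 0.0, -0.3]
grip_width: 0.277
time_s: 18.0
eef_pos: [555.7, -16.1, 78.3]
ee_rot: [-0.707, 0.707, -0.019, 0.019]
force: [0.1, 0.2, -0.8]
grip_width: 0.275
```

Still free. I'll press on in small steps until the shoulder meets the fork.

```bash
for i in 1; do :; done; python3 -m crank '[{"dp":[1.5,0,0],"roll":0,"gripper":255},{"dp":[3,0,0],"roll":0,"gripper":255},{"dp":[3,0,0],"roll":0,"gripper":255}]';python3 -m crank '[{"dp":[1,0,0],"roll":0,"gripper":255},{"dp":[1.5,0,0],"roll":0,"gripper":255},{"dp":[1.5,0,0],"roll":0,"gripper":255}]';python3 -m crank '[{"dp":[1,0,0],"roll":0,"gripper":255},{"dp":[1.5,0,0],"roll":0,"gripper":255},{"dp":[1.5,0,0],"roll":0,"gripper":255}]'
```

```text
time_s: 18.25
eef_pos: [558.5, -16.2, 78.3]
ee_rot: [-0.707, 0.707, -0.019, 0.019]
force: [0.1, -0.7, -0.4]
grip_width: 0.275
time_s: 18.5
eef_pos: [559.9, -16.3, 78.3]
ee_rot: [-0.707, 0.707, -0.019, 0.019]
force: [0.1, 0.5, -1.1]
grip_width: 0.278
time_s: 18.75
eef_pos: [561.4, -16.4, 78.3]
ee_rot: [-0.707, 0.707, -0.019, 0.019]
force: [-0.4, -0.7, -1.0]
grip_width: 0.272
```

```bash
python3 -m crank '[{"dp":[1,0,0],"roll":0,"gripper":255},{"dp":[1.5,0,0],"roll":0,"gripper":255},{"dp":[1.5,0,0],"roll":0,"gripper":255}]';python3 -m crank '[{"dp":[1,0,0],"roll":0,"gripper":255},{"dp":[1.5,0,0],"roll":0,"gripper":255},{"dp":[1.5,0,0],"roll":0,"gripper":255}]'; python3 -m crank '[{"dp":[1,0,0],"roll":0,"gripper":255},{"dp":[1,0,0],"roll":0,"gripper":255}]'
```

```text
time_s: 19.0
eef_pos: [562.2, -16.4, 78.1]
ee_rot: [0.707, -0.707, 0.02, -0.019]
force: [-5.1, 0.6, 0.8]
grip_width: 0.274
time_s: 19.25
eef_pos: [562.4, -16.3, 77.7]
ee_rot: [0.707, -0.707, 0.021, -0.017]
force: [-10.6, -0.5, 2.4]
grip_width: 0.273
time_s: 19.42
eef_pos: [562.6, -16.2, 77.2]
ee_rot: [0.707, -0.707, 0.022, -0.016]
force: [-14.0, 0.0, 2.7]
grip_width: 0.278
```

```bash
python3 -m crank '[{"dp":[-1,1,0],"roll":0,"gripper":255},{"dp":[-1,2,0],"roll":0,"gripper":255},{"dp":[-1,2,0],"roll":0,"gripper":255}]';python3 -m crank '[{"dp":[-0.5,0,0],"roll":0,"gripper":200},{"dp":[-1,0,0],"roll":0,"gripper":170},{"dp":[-1,0,0],"roll":0,"gripper":140},{"dp":[-1,0,0],"roll":0,"gripper":140},{"dp":[-1,0,0],"roll":0,"gripper":140}]';python3 - <<'E'
from h import *
S=eyes.capture('scene');save(S,'s5.png',(265,200,365,260),8)
E
```

```text
time_s: 19.67
eef_pos: [562.4, -16.2, 75.8]
ee_rot: [0.707, -0.707, 0.021, -0.017]
force: [-11.2, 0.5, 4.4]
grip_width: 0.278
time_s: 20.08
eef_pos: [563.7, -16.6, 76.5]
ee_rot: [-0.707, 0.707, -0.019, 0.02]
force: [-0.5, 0.2, -0.1]
grip_width: 0.45
```

View pics/s5.png

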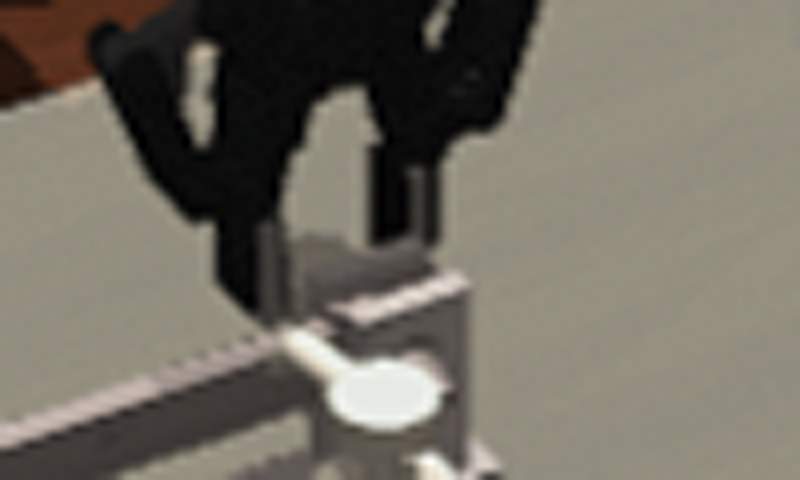

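The paddle is against the fork's front face (360,270), and the tip shows at the back face around (440,380), beside the dispenser's head. I'll withdraw straight up and check.

```bash
python3 -m crank '[{"dp":[0,-6,0],"roll":0,"gripper":140},{"dp":[0,-20,0],"roll":0,"gripper":140},{"dp":[0,-50,0],"roll":0,"gripper":140},{"dp":[0,-90,0],"roll":0,"gripper":140},{"dp":[0,-130,0],"roll":0,"gripper":140},{"dp":[-40,-150,0],"roll":0,"gripper":140},{"dp":[-80,-150,0],"roll":0,"gripper":140},{"dp":[-120,-150,0],"roll":0,"gripper":140},{"dp":[-160,-150,0],"roll":0,"gripper":140},{"dp":[-160,-150,0],"roll":0,"gripper":140}]';python3 - <<'E'
from h import *
S=eyes.capture('scene');T=eyes.capture('top')
for l in ['pin_tip','pin_shoulder','pin_grip','rail_hole','fork_front','dispenser','pill_box','toothbrush','cuticle_pusher','tray','tumbler','jar','riser']:
    a=models.spot_point(S,l);b=models.spot_point(T,l)
    print(l,[np.round(r['centre']+[r['confidence']],1) for r in a[:1]+b[:1]], tri([(S,a[0]['centre']),(T,b[0]['centre'])]).round(1) if a and b else 0)
im=lambda p,c,s:cv2.resize(p['color'][c[1]:c[3],c[0]:c[2],::-1],None,fx=s,fy=s,interpolation=cv2.INTER_CUBIC)
cv2.imwrite('pics/fin.png',np.hstack([im(S,(280,205,345,270),6),im(T,(302,220,367,285),6)]))
E
```

```text
time_s: 20.97
eef_pos: [397.6, -6.2, 225.9]
ee_rot: [0.707, -0.707, 0.021, -0.018]
force: [1.5, -0.7, -0.1]
grip_width: 0.448
pin_tip [array([315.7, 304.9,   0.7]), array([333.3, 228.5,   0.6])] [638.3 -28.2 -96. ]
pin_shoulder [array([309.4, 239.6,   0.7]), array([332.9, 253.7,   0.8])] [576.2 -13.5  49.5]
pin_grip [array([305.3, 236.4,   0.6])] 0
rail_hole [array([310. , 244. ,   0.8]), array([338.6, 245. ,   0.6])] [592.3 -23.3  50.8]
fork_front [array([307.6, 237.9,   1. ]), array([332.1, 250.7,   0.7])] [578.8 -15.2  56.6]
dispenser [array([312.2, 304. ,   0.6]), array([377.4, 182.6,   0.6])] [ 718.8 -101.4    5.8]
pill_box [array([405.2, 191.6,   0.7]), array([151.6, 278.5,   0.8])] [531.5 316.   48.1]
toothbrush [array([198.8, 345.9,   0.6]), array([497.7, 193.1,   0.7])] [ 698.  -338.9    6.1]
cuticle_pusher [array([431.9, 277.3,   0.7]), array([237.3, 146.7,   0.7])] [790.7 170.2   1.5]
tray [array([180.5, 272.8,   0.8]), array([471.2, 313.7,   0.8])] [ 464.4 -282.3   -2.6]
tumbler [array([465.6, 242.3,   0.8]), array([153.6, 175.8,   0.8])] [735.2 335.   -2.6]
jar [array([252.7, 349.5,   0.8]), array([459. , 160.4,   0.8])] [ 763.1 -262.2    8.6]
riser [array([397.6, 206.8,   0.9]), array([163.6, 284.1,   0.6])] [5.224e+02 3.051e+02 3.000e-01]
```

View pics/fin.png

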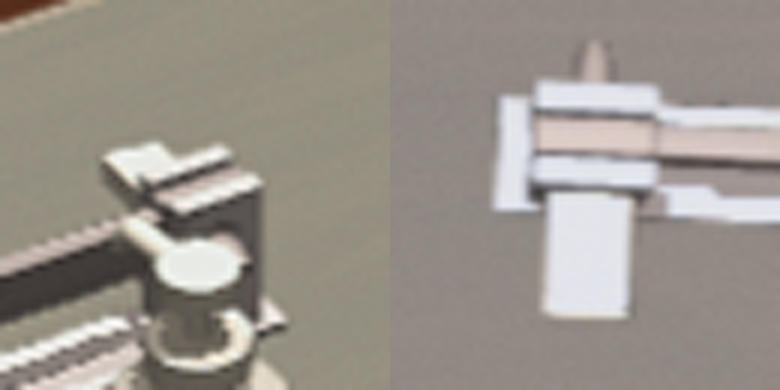

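```bash
python3 - <<'E'
from h import *
T=eyes.capture('top')
f=lambda a:np.array(a)/6+(302-65,220)-.42
for n,a,z in [('cheek front edge',(596,187),78),('cheek back',(596,82),78),('shoulder top edge',(590,193),62),('shoulder z59',(590,193),59.5),('paddle end',(588,318),60),('tip',(596,40),56)]: print(n,onz(T,f(a),z).round(1))
go([515,-13,225],87)
E
```

```text
cheek front edge [578.6 -17.9  78. ]
cheek back [609.8 -18.1  78. ]
shoulder top edge [578.3 -16.9  62. ]
shoulder z59 [578.6 -17.   59.5]
paddle end [541.  -16.2  60. ]
tip [625.4 -19.3  56. ]
at [403.6  -7.7 226.3] psi 86.9 dp [111.6   1.3   0.8] roll -0.002 F [ 0.3 -0.6  0.3] w 0.451 t 22.4167
```

The shoulder edge (x = 578.3) meets the cheek's front face (578.6). The tip stands 15.6 mm past the back face, where 16 mm is expected fully home. Handing in.

```bash
python3 -c "
from h import *
print(ctrl.finish_job(), ctrl.sense()['time_s'])"
```

```text
the job is handed in; nothing more can be done
the job is handed in; nothing more can be done
```

The job is handed in at about 22 s on the robot's clock: the rail is down in its fork, and the lock pin is through it and home against its shoulder.

**What I did:** I pressed the rail down with closed fingers until it seated. I slid the pin out from under the riser by its shank, put it down, took it again by the paddle and pushed it in from the front. It went in freely until the shoulder met the fork, with about 14 N of push at the end. Then I let go and backed off.

**Last checks, from the pictures after letting go:**
- **Shoulder:** it lies within about 0.3 mm of the fork's front face.
- **Tip:** it stands 15.6 mm past the back face, against 16 mm if fully home.
- **Rail:** it lies in the fork's slot.
- **Other things on the ledge:** the networks found them close to where they started. The differences were mostly a few mm, which is their usual scatter; the tray differed by 15 mm, all of it in height.

**What disagreed:**
- The tumbler's first position was wrong because of a poor detection in one camera. The top camera put it in the same place both times, within a pixel.
- The last pin-tip reading from the scene camera was also wrong, so I relied on the picture edges instead.
- One early move was refused for missing gripper values and caused no motion.

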